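# Unlock the eccentric cam and push the fixture slide home

### The arm

A 6-joint arm with a two-finger parallel gripper is mounted at the origin on the work surface. World frame = base frame: x ahead of the robot, y to its left, z up, the work surface at z = 0. Lengths are in m, angles in rad, forces in N, time in s.
With the tool pointing down it reaches from about 0.35 to 0.775 m from the base axis. Payload 7.3 kg.
Tool frame: the origin (TCP) lies at the very end of the fingers, on their centre line; the grasp point (between the pads) lies 19 mm behind it (robot.tcp_to_grasp is the distance from the TCP to the grasp point, in m); x points along the fingers, y is the direction in which the jaws open and shut, and the axes are right-handed (so a half turn about x gives the same grasp; the last joint's range is limited). The gripper opens to 92 mm and grips with 3 to 60 N. Pads are 19 mm wide; open, the fingers measure 130 mm over their backs; the gripper's body (75 mm by 190 mm) begins 47 mm behind the grasp point.
Start: joints at [-1.279, 0.342, 1.524, -0, 1.275, -0.146], TCP at [0.223, -0.475, 0.227] pointing down, gripper open.
Joint ranges: [-2.53, 2.53], [-0.77, 2.02], [0.04, 2.7], [-1, 4.14], [0.28, 2.66], [-3.11, 3.11]. Speed limits (rad/s): [2.57, 2.57, 3.14, 3.14, 3.14, 3.14].

### API

Orientations are given as [roll, pitch, yaw] about the fixed x, y, z axes, in that order (R = Rz(yaw) Ry(pitch) Rx(roll)).
In Python, from cell import robot gives the robot as it stands.
- The arm moves only by the tool move_arm, never from a script. Its argument "increments" is a list of rows, each a list of 4 numbers: the shift along the tool's x, y, z normalised to -1 to 1, where 1 is 40 cm, then the turn about the tool's x normalised to -1 to 1, where 1 is 60 degrees. In form: [[dx, dy, dz, twist], ...]. A call has 1 to 5 rows; each row is the pose to reach, as a shift and turn from the pose commanded when the call began, along the tool's axes at that moment; what a row does not reach only later rows make up. A row lasts 1/8 s, in which the tool goes at most 62.5 mm and 10.7 degrees, less where a joint would pass 70% of its speed; a pose out of reach is approached as far as the arm can. A call with a number of a shift or a turn outside -1 to 1 is refused whole. A call with a gripper value outside its range is refused whole. "gripper" is the closure, from 0 (fully open) to 1 (shut), set as the call begins (left out, the last holds). The fingers move at their own pace and stop on an object; "squeeze" is the grip in N (left out, the last holds). Time passes only in rows, so rows that repeat a pose let the fingers close. It gives the time, the measured TCP pose, the force and the opening at its end, in the units of the state.
- robot.observe(): the state, without advancing time (a new reading comes with each control period).
- robot.read_camera(name): name is "side" or "top" or "wrist"; returns the picture (400x640x3 uint8, red, green, blue); there is no depth.
- robot.camera_params(name): a dict with "fx", "fy", "cx", "cy" (pixels), "k1" (the pictures are not rectified: a ray, as slopes to the right and down, at radius r is drawn at 1 + k1 r^2 times it, then the intrinsics apply), "R" (3x3) and "t" (3): a world point X has camera coordinates R X + t; the wrist camera has in their place "tool_from_camera" (4x4, takes a point from camera to tool coordinates, whose origin is the TCP and whose axes are the tool frame's). Camera axes: x right, y down, z forward; pixel columns grow to the right and rows downward; lengths in m; the calibration is good to about 2 mm. A picture is of the moment at which its call begins: read the wrist's pose just before it. camera_params takes no time and is no camera call.
- robot.hand_in(): hands the job in, once; it reports no verdict.
The state is a dict: "time": time; "qpos": joint angles; "qvel": joint speeds; "joint_efforts": joint torques, N m; "tool_pos": TCP position; "tool_rot": TCP orientation; "contact_force": force on the tool from outside, world axes, zero at the start; "torque": the same for the moment, N m; "opening": finger opening in m.
Only numpy, scipy, OpenCV 4.12 (cv2) and the standard library are available. Lean on these libraries where they do the work, as an engineer would, in place of code of your own. Each camera call takes 0.05 s, during which the arm holds its last target.

### The job

The eccentric cam on the tack-welding fixture still blocks the slide. First push the red lever pin round until the lever points along the yellow index line, which puts the cam at its low point, and only then push the blue slide forward by its upright push plate until it is fully home, so that it drives the square-tube blank up to the end stop. Do not touch the blank yourself, leave the tape measure, steel collar and can where they stand, and finish clear of everything.

Things in the scene. Friction and masses are not known exactly. Their poses are not given: they have to be found in the camera images.
- fixture: Grey steel base plate 280 x 260 x 12 mm, fixed to the bench. Origin: centre of its underside, at bench height; x = the slide's forward direction, y left, z up. On it (its frame, mm): lane centred on y 75, between walls 12 high; end stop block, working face at x 62, top at z 57; cam axis at x 30, y -15; yellow index line from the cam axis in the direction -135 deg from x.
- cam_axis (a point): Point on the vertical turning axis of the cam, 75 mm above the bench. The cam is an aluminium disc of radius 38 mm set 14 mm off this axis, its top 40 mm above the bench.
- index (a point): Point above the yellow index line (8 mm wide, 50 mm long), 90 mm from the cam axis and 75 mm above the bench: where lever_pin is when the cam is exactly at its low point.
- cam (a joint): Angle of cam and lever (rad). 0 = low point, lever along the yellow line; positive = counter-clockwise seen from above. Starts at 1.2 to 2.2, so it is turned clockwise; travel -0.5 to 2.5, with no detent or stop at 0. Stiff: about 0.45 N m (5 N at the pin); stays where it is left.
- lever_pin (a point): Upright red round pin on the end of the cam lever, 18 mm diameter, from the lever's top (54 mm above the bench) to 104 mm; its centre line is 90 mm from the cam axis; this point is on it, 75 mm above the bench. The lever is a steel bar 14 mm wide, 8 mm thick, from cam axis to pin.
- slide (a joint): Travel of the blue slide along the fixture's +x (m). 0 = fully back, 0.045 = fully home, a hard stop. Starts at 0 to 0.008. Friction about 3.5 N, no spring, stays where left. The brass roller (24 mm) on its side arm runs into the cam unless the cam is near its low point, where it clears by 2 mm.
- push_face (a point): Middle of the width of the rear face (robot side) of the slide's upright push plate, 62 mm above the bench; moves with the slide. The plate is 70 mm wide (fixture y), 12 mm thick, 14 to 86 mm above the bench; the slide's block ahead of it is 55 mm long, top 40 mm above the bench. Push it along the fixture's +x.
- blank_mid (a point): Centre of the loose dark square-tube blank, 36 x 36 mm section, 60 mm long along the fixture's x, lying in the lane ahead of the slide; this point is 30 mm above the bench. Seated, it lies between the slide's front and the end stop, with up to 2 mm of play.
- tape_mid (a point): Centre of a loose orange tape measure, 68 x 36 x 62 mm, standing on the bench. Bystander.
- collar_mid (a point): Centre of a loose steel collar, 48 mm across, 50 mm tall, standing on the bench. Bystander.
- can_mid (a point): Centre of a loose green can, 48 mm across, 100 mm tall, standing on the bench. Bystander.
Not all that is in view belongs to the job. What is shaped like the part that bears blank_mid but brown or purple is not meant.

How it is judged:
By the outcome, as a careful person would: the job done as asked, in the order asked, and still so for the second after the job is handed in, with the robot touching nothing.
It also fails if it takes over 51 s, if anything falls off the work surface, if the arm or the gripper's body presses on something with over 40 N, if the wrist force passes 120 N, or if a joint passes its speed limit or range.

## Working session

There is one attempt and no reset: what is moved stays moved. The work goes in short steps, Python scripts to look and compute and a tool call to move; the robot and the scene stay as the last step left them, time stands still between calls to the robot, and variables do not carry over. Pictures are saved under pics/ and viewed, and the job is handed in when it is done.

Besides the shell and the picture viewer there is one more tool, called after "Call:" as name(argument=value, ...), one argument or row to a line, values as JSON. move_arm: Moves the arm, as the interface text tells. Its arguments: {"type":"object","properties":{"increments":{"type":"array","items":{"type":"array","items":{"type":"number"}}},"gripper":{"type":"number"},"squeeze":{"type":"number"}},"required":["increments"]}

```bash
ls; mkdir -p pics; python3 - <<'E'
from cell import robot
import cv2,numpy as np
s=robot.observe(); print({k:np.round(v,3).tolist() for k,v in s.items()})
for n in ["side","top","wrist"]:
    p=robot.camera_params(n); print(n,{k:np.round(v,4).tolist() for k,v in p.items()})
for n in ["side","top"]:
    cv2.imwrite(f"pics/{n}0.png",robot.read_camera(n)[:,:,::-1])
E
```

```text
pics
{'time': 0.0, 'qpos': [-1.279, 0.343, 1.525, 0.0, 1.275, -0.146], 'qvel': [0.001, -0.001, 0.003, -0.001, 0.001, -0.001], 'joint_efforts': [-0.001, -43.125, -24.422, 0.072, 0.056, -0.0], 'tool_pos': [0.222, -0.475, 0.226], 'tool_rot': [-1.724, 1.569, 1.856], 'contact_force': [0.42, -0.069, -0.343], 'torque': [0.032, -0.018, 0.019], 'opening': 0.092}
side {'fx': 385.4474, 'fy': 385.4474, 'cx': 315.8001, 'cy': 191.3243, 'k1': -0.0893, 'R': [[0.9967, -0.0779, 0.0214], [-0.0232, -0.5297, -0.8479], [0.0774, 0.8446, -0.5298]], 't': [-0.5418, 0.1059, 0.7777]}
top {'fx': 445.4639, 'fy': 445.4639, 'cx': 316.3347, 'cy': 203.0116, 'k1': -0.1102, 'R': [[-0.0019, -1.0, -0.0034], [-0.9838, 0.0025, -0.1794], [0.1794, 0.003, -0.9838]], 't': [0.0869, 0.5729, 0.9473]}
wrist {'fx': 287.8928, 'fy': 287.8928, 'cx': 322.4154, 'cy': 199.0503, 'k1': -0.0262, 'tool_from_camera': [[0.0008, -0.247, 0.969, -0.1574], [1.0, 0.0013, -0.0005, 0.0007], [-0.0011, 0.969, 0.247, -0.0674], [0.0, 0.0, 0.0, 1.0]]}
```

View pics/side0.png

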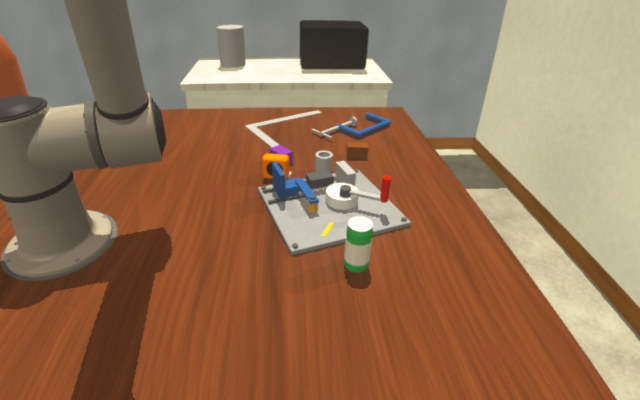

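View pics/top0.png

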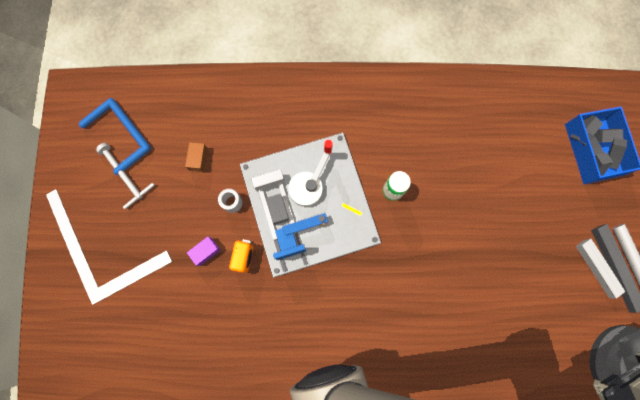

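Candidates in the top view: the lever pin is red at (328,147). The yellow line is at (352,209), the blue push plate at (290,253) and the dark blank at (278,208). Distractors are the blue clamp at (115,130), the blue bin at (605,145), and the brown (195,156) and purple (203,250) blocks. Next I'll measure these and check a close crop.

```bash
cat > h.py <<'E'
import numpy as np, cv2
from cell import robot
def ray(n,uv):
    p=robot.camera_params(n); K=np.array([[p['fx'],0,p['cx']],[0,p['fy'],p['cy']],[0,0,1.]])
    m=cv2.undistortPoints(np.array([[uv]],float),K,np.array([p['k1'],0,0,0,0.]))[0,0]
    R=np.array(p['R']);t=np.array(p['t']); return -R.T@t, R.T@np.array([m[0],m[1],1])
def onz(n,uv,z):
    o,d=ray(n,uv); return o+d*(z-o[2])/d[2]
def proj(n,X):
    p=robot.camera_params(n); K=np.array([[p['fx'],0,p['cx']],[0,p['fy'],p['cy']],[0,0,1.]])
    R=np.array(p['R']);t=np.array(p['t'])
    c=R@np.asarray(X,float)+t
    return cv2.projectPoints(c.reshape(1,1,3),np.zeros(3),np.zeros(3),K,np.array([p['k1'],0,0,0,0.]))[0].ravel()
def two(a,b):
    (o1,d1),(o2,d2)=ray('top',a),ray('side',b)
    A=np.stack([d1,-d2],1); s=np.linalg.lstsq(A,o2-o1,rcond=None)[0]
    p,q=o1+s[0]*d1,o2+s[1]*d2; return (p+q)/2, np.linalg.norm(p-q)
def mask(im,col):
    h=cv2.cvtColor(im,cv2.COLOR_RGB2HSV); H,S,V=[h[...,i].astype(int) for i in range(3)]
    return {'red':((H<4)|(H>175))&(S>190)&(V>110),'yellow':(H>25)&(H<33)&(S>180)&(V>150),'blue':(H>100)&(H<120)&(S>150),
     'green':(H>50)&(H<75)&(S>150),'orange':(H>8)&(H<20)&(S>220)&(V>180)}[col].astype(np.uint8)
def blobs(im,col,box):
    m=mask(im,col); k=np.zeros_like(m); x0,y0,x1,y1=box; k[y0:y1,x0:x1]=m[y0:y1,x0:x1]
    n,l,st,c=cv2.connectedComponentsWithStats(k)
    return [(st[i].tolist(),c[i].round(1).tolist()) for i in range(1,n) if st[i,4]>15]
E
python3 - <<'E'
from h import *
t=cv2.imread('pics/top0.png')[:,:,::-1].copy(); s=cv2.imread('pics/side0.png')[:,:,::-1].copy()
for c in ['red','yellow','blue','green','orange']:
    print(c,'T',blobs(t,c,(220,120,420,285)),'S',blobs(s,c,(240,130,420,280)))
cv2.imwrite('pics/tc.png',cv2.resize(t[125:285,220:420],None,fx=4,fy=3.7,interpolation=2)[:,:,::-1])
cv2.imwrite('pics/sc.png',cv2.resize(s[140:275,250:415],None,fx=4.4,fy=4.4,interpolation=2)[:,:,::-1])
E
```

```text
red T [([325, 141, 7, 12, 63], [327.7, 146.3])] S [([382, 176, 9, 25, 159], [385.3, 187.7])]
yellow T [([343, 204, 18, 10, 38], [351.1, 208.7]), ([233, 244, 10, 24, 93], [238.2, 253.9])] S [([323, 223, 10, 13, 42], [327.3, 228.8])]
blue T [([274, 216, 48, 43, 799], [292.5, 237.1])] S [([351, 130, 17, 4, 23], [358.8, 131.2]), ([273, 163, 10, 13, 52], [277.9, 168.7]), ([285, 179, 28, 19, 213], [298.7, 185.7])]
green T [([388, 184, 14, 10, 26], [392.8, 190.0])] S [([348, 229, 24, 15, 200], [358.3, 236.9]), ([346, 263, 21, 9, 74], [355.1, 267.8])]
orange T [([229, 244, 21, 28, 91], [243.7, 260.1])] S [([262, 153, 27, 24, 175], [272.5, 162.8])]
```

View pics/tc.png

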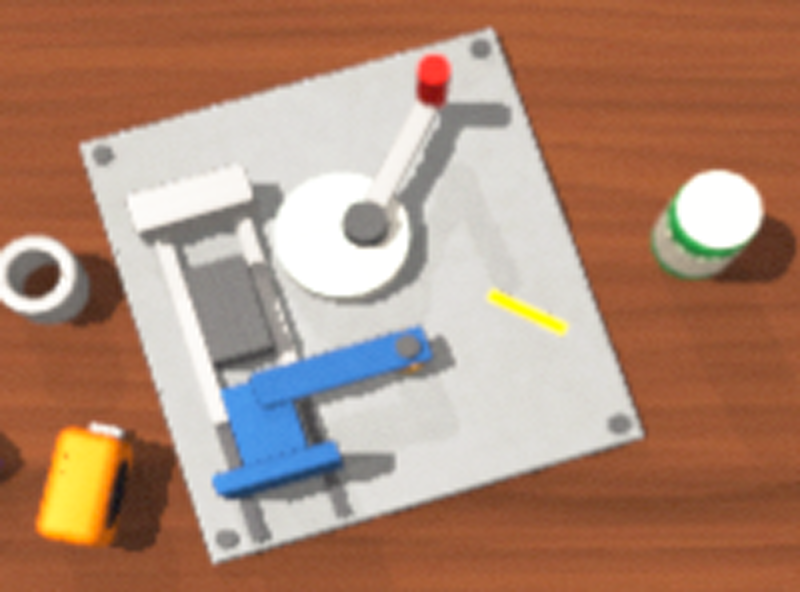

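View pics/sc.png

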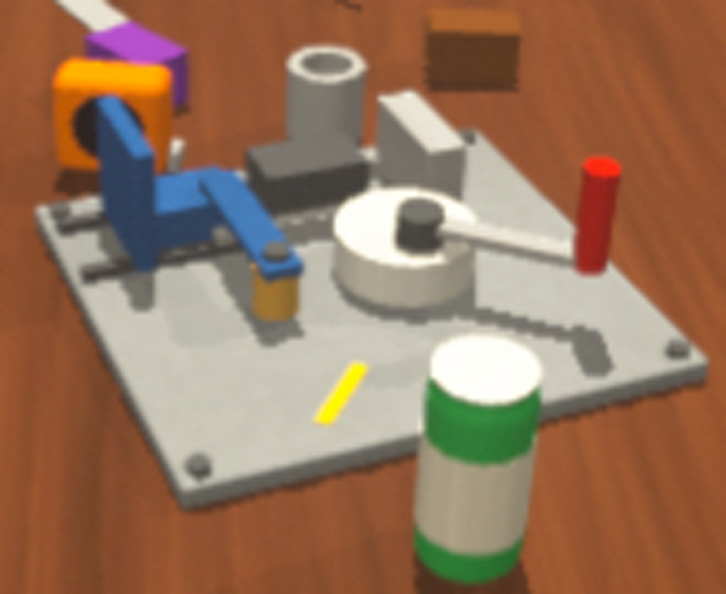

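```bash
cat >> h.py <<'E'
import math
def load():
    d=np.load('fix.npz'); return d['o'],float(d['yaw'])
def f2w(x,y,z):
    o,a=load(); c,s=math.cos(a),math.sin(a); return np.array([o[0]+c*x-s*y,o[1]+s*x+c*y,z])
def w2f(X):
    o,a=load(); c,s=math.cos(a),math.sin(a); d=np.asarray(X)[:2]-o; return np.array([c*d[0]+s*d[1],-s*d[0]+c*d[1]])
E
python3 - <<'E'
from h import *
C=[(82,144),(492,28),(643,436),(213,562)]
C=[(220+a/4-.4,125+b/3.7-.4) for a,b in C]
W=np.array([onz('top',c,.012) for c in C])[:,:2]
print(W, [np.linalg.norm(W[i]-W[(i+1)%4]) for i in range(4)])
F=np.array([[.14,.13],[.14,-.13],[-.14,-.13],[-.14,.13]])
m=W.mean(0); A=(F.T@(W-m)); yaw=math.atan2(A[0,1]-A[1,0],A[0,0]+A[1,1])
print('o',m,'yaw',math.degrees(yaw)); np.savez('fix.npz',o=m,yaw=yaw)
print('resid mm',[(1000*(w2f(w)-f)).round(1) for w,f in zip(W,F)])
# pin
p,e=two((327.7,146.3),(385.3,187.7)); print('pin two',p,e, w2f(p)*1000)
ptop=onz('top',(220+433/4-.4,125+66/3.7-.4),.104); print('pin top',ptop,w2f(ptop)*1000)
ps=onz('side',(250+601/4.4,140+167/4.4),.104); print('pin top side',w2f(ps)*1000)
ax=f2w(.03,-.015,.075); 
for q in (ptop,ps,p): 
    v=w2f(q)-[.03,-.015]; print('r',np.linalg.norm(v),'cam deg',(math.degrees(math.atan2(v[1],v[0]))+135))
hub=onz('top',(220+366/4-.4,125+222/3.7-.4),.06); print('hub',w2f(hub)*1000)
y=onz('top',(351.1,208.7),.012); v=w2f(y)-[.03,-.015]; print('yellow',w2f(y)*1000,math.degrees(math.atan2(v[1],v[0])),np.linalg.norm(v))
y=onz('side',(327.3,228.8),.012); v=w2f(y)-[.03,-.015]; print('yellow side',w2f(y)*1000,math.degrees(math.atan2(v[1],v[0])),np.linalg.norm(v))
# push plate top edge rear corners
for c in [(217,487),(342,460)]:
    q=onz('top',(220+c[0]/4-.4,125+c[1]/3.7-.4),.086); print('plate',q,w2f(q)*1000)
q=onz('top',(220+717/4,125+210/3.7),.1);print('can',q,w2f(q)*1000)
q=onz('top',(241,256),.06);print('tape',q,w2f(q)*1000)
print('axis',ax,'index',f2w(.03-.09*.7071,-.015-.09*.7071,.075))
E
```

```text
[[ 0.67658289  0.26727687]
 [ 0.75390451  0.02203997]
 [ 0.48773483 -0.06155679]
 [ 0.41067543  0.18500187]] [np.float64(0.25713765606008504), np.float64(0.27898873921964856), np.float64(0.2583201985558948), np.float64(0.27834502255903165)]
o [0.58222442 0.10319048] yaw 17.366848854741377
resid mm [array([-1. , -1.6]), array([-0.4,  1.3]), array([0.6, 1. ]), array([ 0.7, -0.7])]
pin two [0.69832971 0.05971013 0.07770747] 0.0015599032808381037 [ 97.83403728 -76.15432614]
pin top [0.69798167 0.06003144 0.104     ] [ 97.59776954 -75.74377858]
pin top side [ 96.98862951 -78.54692004]
r 0.09088049891392143 cam deg 93.05693724561023
r 0.0923346496748653 cam deg 91.51031464026403
r 0.09133076271576798 cam deg 92.96443555106458
hub [ 28.2149898  -15.08149972]
yellow [-44.16828155 -89.34225045] -134.93288233981252 0.10501287630967016
yellow side [-42.55122427 -89.23173325] -134.344052834351 0.10379802678240259
plate [0.45219594 0.17599641 0.086     ] [-102.36915355  108.29896478]
plate [0.46765587 0.10958209 0.086     ] [-107.43791404   40.29764653]
can [ 0.61057424 -0.09372638  0.1       ] [ -31.71999913 -196.40214975]
tape [0.454178   0.25069378 0.06      ] [-78.18112835 178.9994958 ]
axis [0.61533414 0.09782894 0.075     ] index [0.57359176 0.01809552 0.075     ]
```

```bash
cat >> h.py <<'E'
from scipy.spatial.transform import Rotation as Ro
def pose():
    s=robot.observe(); return s,np.array(s['tool_pos']),Ro.from_euler('xyz',s['tool_rot']).as_matrix()
def plan(P,jaw=None):
    "normalised increments to world TCP P with jaw axis at world angle jaw (deg, mod 180)"
    s,p,R=pose(); d=R.T@(np.asarray(P)-p)/.4
    cur=math.degrees(math.atan2(R[1,1],R[0,1])); tw=0
    if jaw is not None:
        # twist about tool x (down): + twist lowers world yaw
        tw=-((jaw-cur+90)%180-90)
    print('t %.2f'%s['time'],'tcp',p.round(4),'jaw %.1f'%cur,'F',np.round(s['contact_force'],1),'q6 %.2f'%s['qpos'][5],'open %.3f'%s['opening'])
    print('  inc',d.round(4),'twist deg %.1f'%tw,'norm %.3f'%(tw/60)); return d,tw
def lever(P):
    v=w2f(P)-[.03,-.015]; return np.linalg.norm(v),math.degrees(math.atan2(v[1],v[0]))+135
def pinat(deg,z=.068,r=.09):
    a=math.radians(deg-135); return f2w(.03+r*math.cos(a),-.015+r*math.sin(a),z)
E
python3 - <<'E'
from h import *
s,p,R=pose(); print(R.round(3)); plan([.698,.060,.15],65.4)
print(s['qpos'])
E
```

```text
[[-0.     0.424 -0.906]
 [ 0.001 -0.906 -0.424]
 [-1.    -0.001 -0.   ]]
t 0.10 tcp [ 0.2225 -0.4751  0.2261] jaw -64.9 F [-0.2 -0.7  0.1] q6 -0.15 open 0.092
  inc [ 0.1917 -0.7074 -1.6438] twist deg 49.7 norm 0.828
[-1.27900381e+00  3.42607581e-01  1.52492927e+00  1.81976606e-05
  1.27543147e+00 -1.45991750e-01]
```

Call:
move_arm(
  increments=[
    [0,-0.06,-0.14,-0.17],
    [0,-0.12,-0.28,-0.34],
    [0,-0.18,-0.42,-0.51],
    [0,-0.24,-0.56,-0.68],
    [0,-0.3,-0.7,-0.85],
  ],
  gripper=0.4,
  squeeze=10,
)

```text
time: 0.72
tool_pos: [0.4263, -0.2464, 0.2266]
tool_rot: [-1.585, 1.571, 2.89]
contact_force: [1.4, -0.2, -0.7]
opening: 0.0555
```

```bash
python3 -c "
from h import *
plan([.698,.060,.15],65.4)"
```

```text
t 0.72 tcp [ 0.4263 -0.2464  0.2266] jaw -13.6 F [ 1.4 -0.2 -0.7] q6 -0.44 open 0.056
  inc [ 0.1914  0.4803 -0.9042] twist deg -79.0 norm -1.317
```

Call:
move_arm(
  increments=[
    [0,0.07,-0.13,-0.17],
    [0,0.14,-0.26,-0.34],
    [0,0.21,-0.39,-0.51],
    [0,0.28,-0.52,-0.68],
    [0,0.35,-0.65,-0.85],
  ],
)

```text
time: 1.35
tool_pos: [0.6247, -0.0277, 0.2263]
tool_rot: [-2.05, 1.57, -2.968]
contact_force: [1.6, -0.6, 0.9]
opening: 0.055
```

```bash
python3 -c "
from h import *
plan([.698,.060,.15],65.4)"
```

```text
t 1.35 tcp [ 0.6247 -0.0277  0.2263] jaw 37.4 F [ 1.6 -0.6  0.9] q6 -0.82 open 0.055
  inc [ 0.1906  0.279  -0.0627] twist deg -28.0 norm -0.466
```

Call:
move_arm(
  increments=[
    [0,0.12,-0.03,-0.17],
    [0,0.24,-0.06,-0.34],
    [0.05,0.265,-0.055,-0.45],
    [0.1,0.265,-0.055,-0.45],
    [0.1,0.265,-0.055,-0.45],
  ],
)

```text
time: 1.98
tool_pos: [0.6939, 0.0523, 0.1841]
tool_rot: [-2.695, 1.566, 3.136]
contact_force: [-0.3, -0.7, 0.2]
opening: 0.0549
```

```bash
python3 - <<'E'
from h import *
plan([.698,.060,.068],65.4)
s,p,R=pose()
im=robot.read_camera('wrist'); cv2.imwrite('pics/w1.png',im[:,:,::-1])
P=robot.camera_params('wrist'); T=np.array(P['tool_from_camera'])
print(blobs(im,'red',(0,0,640,400)))
b=[x for x in blobs(im,'red',(0,0,640,400))]
E
```

```text
t 1.98 tcp [0.6939 0.0523 0.1841] jaw 64.1 F [-0.3 -0.7  0.2] q6 -1.15 open 0.055
  inc [0.2901 0.0226 0.0022] twist deg -1.3 norm -0.022
[([322, 186, 19, 29, 427], [330.5, 200.9])]
```

View pics/w1.png

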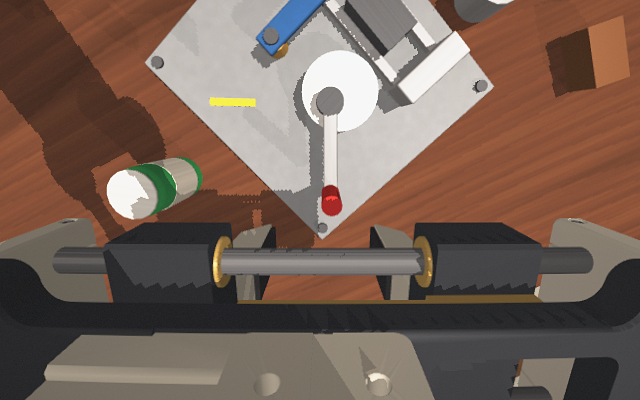

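The wrist view shows the red pin with its top at about (332,208), between the fingers' columns. The hub is at (330,101) and the yellow line at (232,102).

```bash
cat >> h.py <<'E'
def wz(uv,z,p,R):
    P=robot.camera_params('wrist'); T=np.array(P['tool_from_camera']); K=np.array([[P['fx'],0,P['cx']],[0,P['fy'],P['cy']],[0,0,1.]])
    m=cv2.undistortPoints(np.array([[uv]],float),K,np.array([P['k1'],0,0,0,0.]))[0,0]
    d=R@T[:3,:3]@np.array([m[0],m[1],1]); o=p+R@T[:3,3]; return o+d*(z-o[2])/d[2]
E
python3 - <<'E'
from h import *
s,p,R=pose()
for n,uv,z in [('pintop',(332,206),.104),('hub',(330,101),.062),('yel',(232.5,102),.012),('can',(131,193),.1)]:
    X=wz(uv,z,p,R); print(n,X.round(4),(w2f(X)*1000).round(1),lever(X))
plan([.698,.060,.068],65.4)
E
```

```text
pintop [0.7004 0.0592 0.104 ] [ 99.7 -77.2] (np.float64(0.09341712270935512), 93.21556767853642)
hub [0.6191 0.0972 0.062 ] [ 33.5 -16.7] (np.float64(0.0038525103987689384), 108.8097785154375)
yel [0.5699 0.0033 0.012 ] [-41.5 -91.6] (np.float64(0.10482715130752635), 1.9695753834652692)
can [ 0.6139 -0.0948  0.1   ] [ -28.8 -198.4] (np.float64(0.19260811599640174), 27.217506872977026)
t 2.02 tcp [0.6946 0.0521 0.1858] jaw 64.1 F [-0.   0.8  1.3] q6 -1.15 open 0.055
  inc [ 0.2944  0.0218 -0.0003] twist deg -1.3 norm -0.022
```

Call:
move_arm(
  increments=[
    [0,0.022,0,-0.02],
    [0.1,0.022,0,-0.02],
    [0.2,0.022,0,-0.02],
    [0.29,0.022,0,-0.02],
    [0.29,0.022,0,-0.02],
  ],
)

```text
time: 2.65
tool_pos: [0.6975, 0.0603, 0.0685]
tool_rot: [-2.741, 1.566, 3.111]
contact_force: [-0.0, 0.2, 0.8]
opening: 0.0551
```

```bash
python3 -c "
from h import *
plan(pinat(93),65.4)"
```

```text
t 2.65 tcp [0.6975 0.0603 0.0685] jaw 65.3 F [-0.   0.2  0.8] q6 -1.16 open 0.055
  inc [ 0.0014 -0.0002 -0.0008] twist deg -0.1 norm -0.001
```

Call:
move_arm(
  increments=[
    [0,0,0,0],
    [0,0,0,0],
    [0,0,0,0],
    [0,0,0,0],
  ],
  gripper=1,
  squeeze=15,
)

```text
time: 3.15
tool_pos: [0.6991, 0.0597, 0.0715]
tool_rot: [-0.037, 1.57, -0.468]
contact_force: [-0.8, -5.9, 3.6]
opening: 0.0196
```

```bash
cat > arc.py <<'E'
from h import *
import sys
s,p,R=pose(); a0=lever(p)[1]; plan(p)
print('lever',lever(p),'opening',s['opening'])
for k in sys.argv[1:]:
    k=float(k); P=pinat(k); d=R.T@(P-p)/.4; print(k,d.round(3),'twist',round((65.4-93+k-math.degrees(math.atan2(R[1,1],R[0,1]))+90)%180-90,1)/-60)
E
python3 arc.py 90 84 78 72 66 60 54 48 42
```

```text
t 3.15 tcp [0.6991 0.0597 0.0715] jaw 65.3 F [-0.8 -5.9  3.6] q6 -1.16 open 0.020
  inc [0. 0. 0.] twist deg 0.0 norm 0.000
lever (np.float64(0.09206788660730997), 93.1796328477661) opening 0.019611560171138766
90.0 [ 0.009 -0.013 -0.005] twist 0.04833333333333333
84.0 [ 0.009 -0.036 -0.008] twist 0.14833333333333334
78.0 [ 0.009 -0.059 -0.013] twist 0.24833333333333335
72.0 [ 0.009 -0.081 -0.02 ] twist 0.34833333333333333
66.0 [ 0.009 -0.103 -0.03 ] twist 0.4483333333333333
60.0 [ 0.009 -0.123 -0.041] twist 0.5483333333333333
54.0 [ 0.009 -0.142 -0.055] twist 0.6483333333333333
48.0 [ 0.009 -0.16  -0.071] twist 0.7483333333333333
42.0 [ 0.009 -0.176 -0.088] twist 0.8483333333333333
```

Call:
move_arm(
  increments=[
    [0,-0.013,-0.003,0.05],
    [0,-0.036,-0.006,0.15],
    [0,-0.059,-0.011,0.25],
    [0,-0.081,-0.018,0.35],
    [0,-0.103,-0.028,0.45],
  ],
)

```text
time: 3.78
tool_pos: [0.6735, 0.0268, 0.0716]
tool_rot: [0.829, 1.565, -0.077]
contact_force: [6.5, 0.1, -0.4]
opening: 0.0177
```

```bash
python3 arc.py 66 60 54 48 42 36 30
```

```text
t 3.77 tcp [0.6735 0.0268 0.0716] jaw 38.1 F [ 6.5  0.1 -0.4] q6 -0.74 open 0.018
  inc [0. 0. 0.] twist deg 0.0 norm 0.000
lever (np.float64(0.09178536316917245), 66.96100546655958) opening 0.017681920592712272
66.0 [ 0.009 -0.004 -0.004] twist -0.005
60.0 [ 0.009 -0.027 -0.006] twist 0.095
54.0 [ 0.009 -0.051 -0.009] twist 0.19499999999999998
48.0 [ 0.009 -0.073 -0.015] twist 0.295
42.0 [ 0.008 -0.096 -0.023] twist 0.39499999999999996
36.0 [ 0.008 -0.117 -0.034] twist 0.495
30.0 [ 0.008 -0.136 -0.047] twist 0.5950000000000001
```

Call:
move_arm(
  increments=[
    [0,-0.025,-0.003,0.1],
    [0,-0.048,-0.006,0.2],
    [0,-0.071,-0.012,0.3],
    [0,-0.094,-0.02,0.4],
    [0,-0.115,-0.031,0.5],
  ],
)

```text
time: 4.4
tool_pos: [0.6296, 0.0075, 0.0715]
tool_rot: [1.203, 1.565, -0.227]
contact_force: [6.0, -1.6, -1.4]
opening: 0.0176
```

```bash
python3 arc.py 36 30 24 18 12 8 6 4 0
```

```text
t 4.40 tcp [0.6296 0.0075 0.0715] jaw 8.1 F [ 6.  -1.6 -1.4] q6 -0.25 open 0.018
  inc [0. 0. 0.] twist deg 0.0 norm 0.000
lever (np.float64(0.0914441638947306), 36.62935697037025) opening 0.01764806393112158
36.0 [ 0.009 -0.003 -0.004] twist -0.005
30.0 [ 0.009 -0.026 -0.005] twist 0.095
24.0 [ 0.009 -0.049 -0.008] twist 0.19499999999999998
18.0 [ 0.008 -0.072 -0.014] twist 0.295
12.0 [ 0.008 -0.094 -0.023] twist 0.39499999999999996
8.0 [ 0.008 -0.108 -0.029] twist 0.46166666666666667
6.0 [ 0.008 -0.115 -0.033] twist 0.495
4.0 [ 0.008 -0.122 -0.037] twist 0.5283333333333333
0.0 [ 0.008 -0.135 -0.046] twist 0.5950000000000001
```

Drive to about 8°, then check by camera before finishing.

Call:
move_arm(
  increments=[
    [0,-0.023,-0.002,0.1],
    [0,-0.046,-0.005,0.2],
    [0,-0.069,-0.011,0.3],
    [0,-0.091,-0.02,0.4],
    [0,-0.107,-0.027,0.46],
  ],
)

```text
time: 5.03
tool_pos: [0.5855, 0.0118, 0.0715]
tool_rot: [1.556, 1.566, -0.355]
contact_force: [6.0, -3.7, -2.2]
opening: 0.0177
```

Call:
move_arm(
  increments=[
    [0,0,0,0],
    [0,0,0,0],
  ],
)

```text
time: 5.28
tool_pos: [0.5847, 0.012, 0.0715]
tool_rot: [1.383, 1.568, -0.525]
contact_force: [2.3, -5.4, 3.2]
opening: 0.0175
```

```bash
python3 arc.py 8 6 4 2 0 -1 -2; python3 - <<'E'
from h import *
t=robot.read_camera('side'); cv2.imwrite('pics/s2.png',cv2.resize(t[140:275,250:415],None,fx=4.4,fy=4.4,interpolation=2)[:,:,::-1])
w=robot.read_camera('wrist'); cv2.imwrite('pics/w2.png',w[:,:,::-1])
E
```

```text
t 5.28 tcp [0.5847 0.012  0.0715] jaw -19.3 F [ 2.3 -5.4  3.2] q6 0.23 open 0.017
  inc [0. 0. 0.] twist deg 0.0 norm 0.000
lever (np.float64(0.09109351862968462), 7.98648108259485) opening 0.017460179538431774
8.0 [ 0.009  0.    -0.003] twist 0.005
6.0 [ 0.009 -0.008 -0.003] twist 0.03833333333333333
4.0 [ 0.009 -0.016 -0.003] twist 0.07166666666666667
2.0 [ 0.009 -0.023 -0.004] twist 0.105
0.0 [ 0.009 -0.031 -0.005] twist 0.13833333333333334
-1.0 [ 0.009 -0.035 -0.006] twist 0.155
-2.0 [ 0.009 -0.039 -0.006] twist 0.1716666666666667
```

View pics/s2.png

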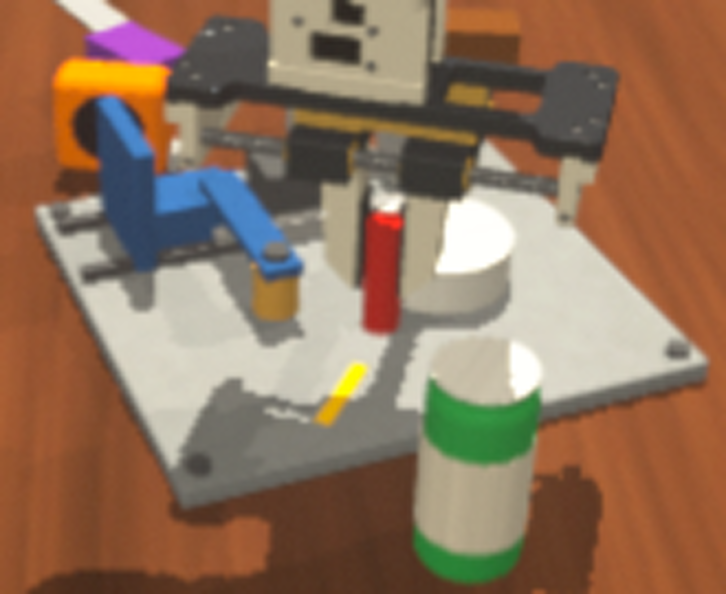

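View pics/w2.png

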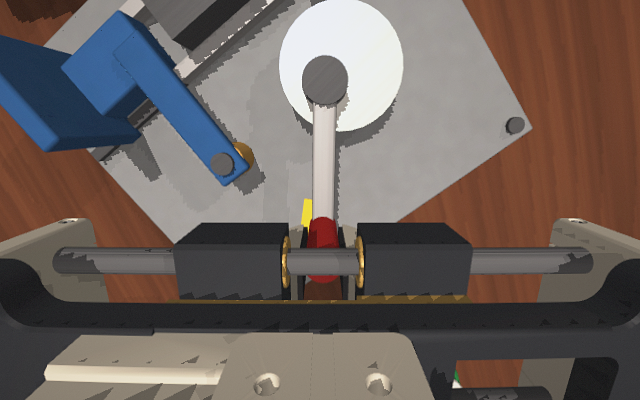

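Call:
move_arm(
  increments=[
    [0,-0.01,0,0.05],
    [0,-0.02,-0.001,0.09],
    [0,-0.031,-0.002,0.14],
    [0,-0.031,-0.002,0.14],
  ],
)

```text
time: 5.88
tool_pos: [0.5732, 0.0172, 0.0714]
tool_rot: [1.583, 1.568, -0.472]
contact_force: [2.0, -5.0, 2.7]
opening: 0.0176
```

```bash
python3 arc.py  0; python3 - <<'E'
from h import *
w=robot.read_camera('wrist'); cv2.imwrite('pics/w3.png',w[:,:,::-1])
E
```

```text
t 5.88 tcp [0.5732 0.0172 0.0714] jaw -27.7 F [ 2.  -5.   2.7] q6 0.38 open 0.018
  inc [0. 0. 0.] twist deg 0.0 norm 0.000
lever (np.float64(0.0910096515785345), 0.04857646273669047) opening 0.017573096020555942
0.0 [ 0.009 -0.    -0.003] twist -0.0016666666666666668
```

View pics/w3.png

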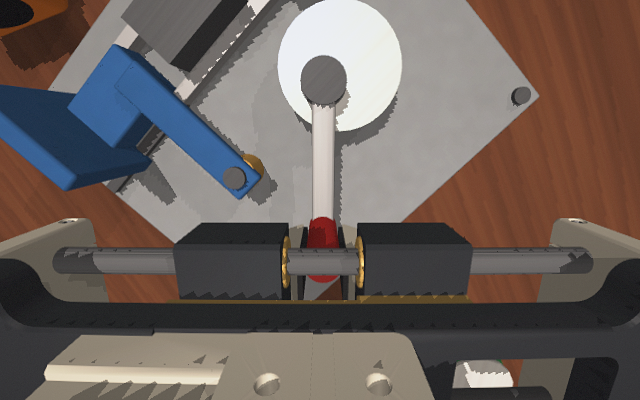

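Call:
move_arm(
  increments=[
    [0,0,0,0],
    [0,0,0,0],
    [0,0,0,0],
    [-0.05,0,0,0],
    [-0.15,0,0,0],
  ],
  gripper=0.5,
)

```text
time: 6.55
tool_pos: [0.5709, 0.0182, 0.1296]
tool_rot: [-1.217, 1.566, 3.012]
contact_force: [0.9, -0.7, 1.0]
opening: 0.0458
```

Call:
move_arm(
  increments=[
    [-0.1,0,0,0],
    [-0.15,0.1,0,0],
    [-0.15,0.1,0.1,0],
    [-0.15,0.1,0.25,0],
    [-0.15,0.1,0.3,0],
  ],
)

```text
time: 7.18
tool_pos: [0.5505, -0.109, 0.1906]
tool_rot: [-1.06, 1.57, -3.116]
contact_force: [0.3, 0.3, -0.5]
opening: 0.0459
```

```bash
python3 - <<'E'
from h import *
plan([.4,.1,.2]); s,p,R=pose(); print(R.round(2))
t=robot.read_camera('top'); cv2.imwrite('pics/t4f.png',t[:,:,::-1]);cv2.imwrite('pics/t4.png',cv2.resize(t[125:285,220:420],None,fx=4,fy=3.7,interpolation=2)[:,:,::-1])
print(blobs(t,'red',(220,120,420,285)))
t=robot.read_camera('side'); cv2.imwrite('pics/s4f.png',t[:,:,::-1]); cv2.imwrite('pics/s4.png',cv2.resize(t[140:275,250:415],None,fx=4.4,fy=4.4,interpolation=2)[:,:,::-1])
print(blobs(t,'red',(240,130,420,280)))
E
```

```text
t 7.17 tcp [ 0.5505 -0.109   0.1906] jaw -27.8 F [ 0.3  0.3 -0.5] q6 0.15 open 0.046
  inc [-0.0232 -0.5768 -0.2863] twist deg 0.0 norm 0.000
[[-0.    0.88 -0.47]
 [-0.   -0.47 -0.88]
 [-1.   -0.    0.  ]]
[([344, 196, 7, 10, 56], [346.9, 200.5])]
[([328, 187, 7, 26, 109], [330.6, 198.3])]
```

View pics/t4.png

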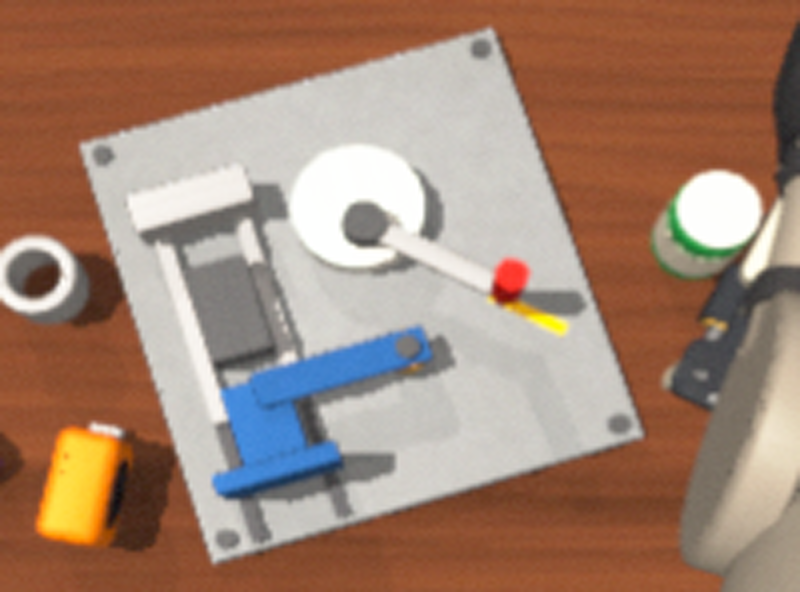

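View pics/s4.png

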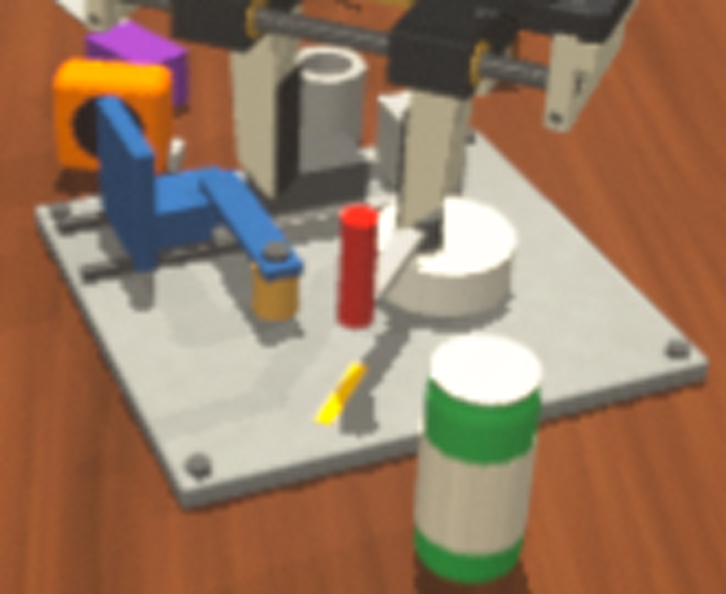

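```bash
python3 - <<'E'
from h import *
p,e=two((346.9,200.5),(330.6,198.3)); print(p,e,lever(p))
for n,uv in [('top',(220+512/4-.4,125+269/3.7-.4)),('side',(250+360/4.4-.4,140+216/4.4-.4))]:
    q=onz(n,uv,.104); print(n,q,lever(q))
hub=onz('top',(220+366/4-.4,125+222/3.7-.4),.062); pt=onz('top',(220+512/4-.4,125+269/3.7-.4),.104)
v=w2f(pt)-w2f(hub); print('hub-rel',np.linalg.norm(v),math.degrees(math.atan2(v[1],v[0]))+135)
# expected pixel of index at z=.104 for 0 deg
print('expected top px',proj('top',pinat(0,.104)),'side',proj('side',pinat(0,.104)))
for c in [-.107,-.105,-.1]:
  print(c,f2w(c,.075,.06))
print('plate centre; approach', f2w(-.15,.075,.2), 'jaw angles', math.degrees(load()[1])+90)
E
```

```text
[0.57362363 0.01881989 0.08047698] 0.0005846354591508665 (np.float64(0.08934313716491854), -0.1973488261856744)
top [0.57582957 0.01880662 0.104     ] (np.float64(0.08834669447867467), 1.0719248369706804)
side [0.57456082 0.01849438 0.104     ] (np.float64(0.08919885830942108), 0.4326389101166228)
hub-rel 0.08683623226901192 2.140132072957641
expected top px [347.94947498 198.33365792] side [330.9658227  188.80485429]
-0.107 [0.45771556 0.14283319 0.06      ]
-0.105 [0.45962438 0.14343016 0.06      ]
-0.1 [0.46439645 0.14492261 0.06      ]
plate centre; approach [0.41667579 0.12999818 0.2       ] jaw angles 107.36684885474138
```

The pin is within about 1° of index by several measures. Next I'll move behind the push plate, fingers shut and jaws across the plate.

Call:
move_arm(
  increments=[
    [0,-0.11,-0.075,0.15],
    [0,-0.22,-0.15,0.3],
    [0,-0.34,-0.23,0.45],
    [0,-0.45,-0.3,0.6],
    [0,-0.565,-0.378,0.75],
  ],
  gripper=1,
)

```text
time: 7.9
tool_pos: [0.4213, 0.1347, 0.1909]
tool_rot: [-2.537, 1.57, 0.902]
contact_force: [0.9, 0.1, -0.6]
opening: 0.0022
```

Call:
move_arm(
  increments=[
    [0,0,0,0],
    [0,0,0,0],
  ],
)

```text
time: 8.15
tool_pos: [0.4226, 0.1327, 0.1909]
tool_rot: [2.859, 1.57, 0.022]
contact_force: [0.0, -0.7, -0.1]
opening: 0.0005
```

```bash
python3 - <<'E'
from h import *
plan(f2w(-.147,.075,.05),107.37); s,p,R=pose(); print(R.round(2),w2f(p))
w=robot.read_camera('wrist'); cv2.imwrite('pics/w5.png',w[:,:,::-1])
E
```

```text
t 8.15 tcp [0.4226 0.1327 0.1909] jaw -72.5 F [ 0.  -0.7 -0.1] q6 1.40 open 0.000
  inc [0.3522 0.0021 0.0089] twist deg 0.1 norm 0.002
[[ 0.    0.3  -0.95]
 [ 0.   -0.95 -0.3 ]
 [-1.    0.   -0.  ]] [-0.14356137  0.07586592]
```

View pics/w5.png

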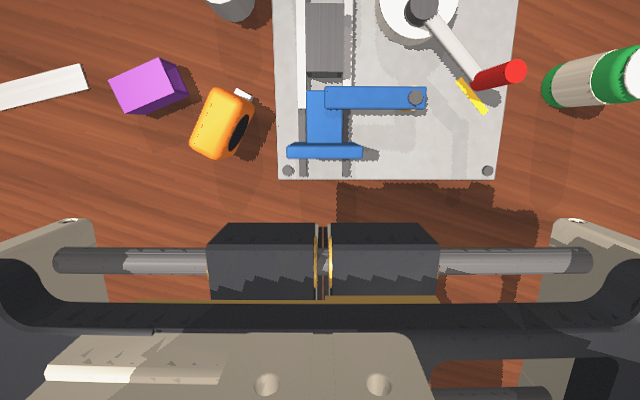

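The wrist view shows the plate's rear top edge from (287,157) to (362,157), centred on the fingers at column 323. The tape at (220,123) is well to the left, so I'll descend.

Call:
move_arm(
  increments=[
    [0.1,0.002,0.01,0],
    [0.2,0.002,0.01,0],
    [0.3,0.002,0.01,0],
    [0.352,0.002,0.01,0],
    [0.352,0.002,0.01,0],
  ],
)

```text
time: 8.82
tool_pos: [0.4183, 0.129, 0.0486]
tool_rot: [-0.152, 1.567, -2.993]
contact_force: [0.1, 0.4, 0.3]
opening: 0.0007
```

```bash
python3 - <<'E'
from h import *
plan(f2w(-.12,.075,.05)); s,p,R=pose(); print(w2f(p))
E
```

```text
t 8.82 tcp [0.4183 0.129  0.0486] jaw -72.8 F [0.1 0.4 0.3] q6 1.39 open 0.001
  inc [-0.0038 -0.0038 -0.072 ] twist deg 0.0 norm 0.000
[-0.14879092  0.07355303]
```

Call:
move_arm(
  increments=[
    [0,-0.003,-0.03,0],
    [0,-0.003,-0.055,0],
    [0,-0.003,-0.07,0],
    [0,-0.003,-0.08,0],
    [0,-0.003,-0.09,0],
  ],
)

```text
time: 9.45
tool_pos: [0.4519, 0.1418, 0.0498]
tool_rot: [-0.031, 1.569, -2.87]
contact_force: [-2.5, -0.8, 2.7]
opening: 0.0004
```

Call:
move_arm(
  increments=[
    [0,0,-0.012,0],
    [0,0,-0.024,0],
    [0,0,-0.036,0],
    [0,0,-0.036,0],
  ],
)

```text
time: 9.95
tool_pos: [0.4668, 0.1464, 0.0498]
tool_rot: [-2.992, 1.57, 0.451]
contact_force: [-0.9, 1.5, -0.5]
opening: 0.0004
```

```bash
python3 - <<'E'
from h import *
plan(f2w(-.07,.075,.05)); s,p,R=pose(); print(w2f(p))
t=robot.read_camera('top'); cv2.imwrite('pics/t6.png',cv2.resize(t[125:285,220:420],None,fx=4,fy=3.7,interpolation=2)[:,:,::-1])
t=robot.read_camera('side'); cv2.imwrite('pics/s6.png',cv2.resize(t[140:275,250:415],None,fx=4.4,fy=4.4,interpolation=2)[:,:,::-1])
E
```

```text
t 9.95 tcp [0.4668 0.1464 0.0498] jaw -72.7 F [-0.9  1.5 -0.5] q6 1.42 open 0.000
  inc [-0.0004  0.0016 -0.0682] twist deg 0.0 norm 0.000
[-0.0972843   0.07568088]
```

View pics/s6.png

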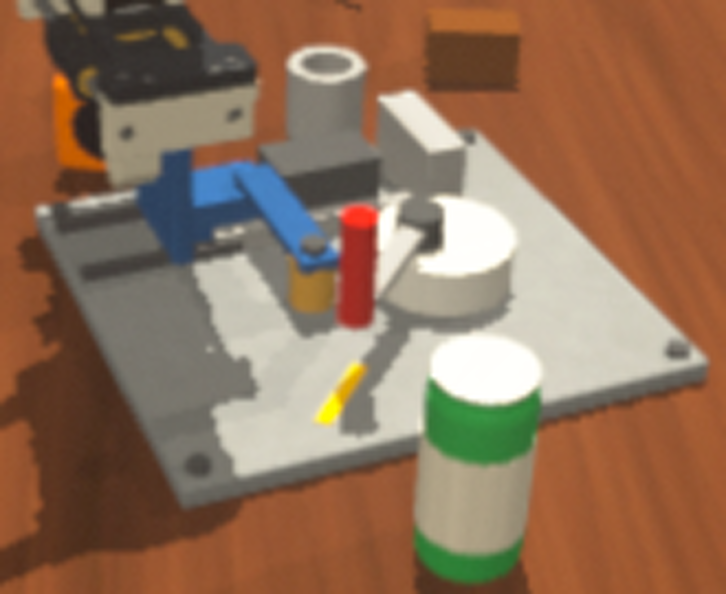

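Roller is clear of the cam, and the slide is moving freely.

Call:
move_arm(
  increments=[
    [0,0,-0.01,0],
    [0,0,-0.02,0],
    [0,0,-0.028,0],
    [0,0,-0.036,0],
    [0,0,-0.036,0],
  ],
)

```text
time: 10.68
tool_pos: [0.48, 0.1505, 0.0498]
tool_rot: [-0.181, 1.57, -3.021]
contact_force: [-2.8, -0.3, 1.0]
opening: 0.0002
```

Call:
move_arm(
  increments=[
    [0,0,-0.004,0],
    [0,0,-0.008,0],
  ],
)

```text
time: 10.92
tool_pos: [0.4826, 0.1513, 0.0498]
tool_rot: [-0.071, 1.57, -2.911]
contact_force: [-5.0, -0.3, 2.0]
opening: 0.0004
```

```bash
python3 - <<'E'
from h import *
plan(f2w(-.07,.075,.05)); s,p,R=pose(); print(w2f(p), R.T@s['contact_force'])
E
```

```text
t 10.93 tcp [0.4826 0.1513 0.0498] jaw -72.7 F [-5.  -0.3  2. ] q6 1.42 open 0.000
  inc [-0.0006  0.0015 -0.0268] twist deg 0.0 norm 0.000
[-0.08070481  0.07562447] [-2.03814466 -1.23869436  4.87467667]
```

Call:
move_arm(
  increments=[
    [0,0,-0.004,0],
    [0,0,-0.008,0],
  ],
)

```text
time: 11.18
tool_pos: [0.4857, 0.1522, 0.0498]
tool_rot: [-0.081, 1.57, -2.921]
contact_force: [-4.7, -0.4, 2.7]
opening: 0.0003
```

Call:
move_arm(
  increments=[
    [0,0,-0.003,0],
    [0,0,-0.005,0],
  ],
)

```text
time: 11.42
tool_pos: [0.4865, 0.1525, 0.0498]
tool_rot: [-0.035, 1.567, -2.875]
contact_force: [-10.3, -3.9, 7.4]
opening: 0.001
```

```bash
python3 - <<'E'
from h import *
plan(f2w(-.07,.075,.05)); s,p,R=pose(); print(w2f(p), R.T@s['contact_force'])
E
```

```text
t 11.43 tcp [0.4865 0.1525 0.0498] jaw -72.7 F [-10.3  -3.9   7.4] q6 1.42 open 0.001
  inc [-0.0006  0.0016 -0.0166] twist deg 0.0 norm 0.000
[-0.07665802  0.07563544] [-7.35025758  0.63200115 11.04699341]
```

Call:
move_arm(
  increments=[
    [0,0,-0.003,0],
    [0,0,-0.003,0],
  ],
)

```text
time: 11.68
tool_pos: [0.4865, 0.1525, 0.0498]
tool_rot: [-0.035, 1.565, -2.875]
contact_force: [-13.5, -4.6, 9.5]
opening: 0.0007
```

```bash
python3 - <<'E'
from h import *
plan(f2w(-.07,.075,.05)); s,p,R=pose(); print(w2f(p), R.T@s['contact_force'])
E
```

```text
t 11.68 tcp [0.4865 0.1525 0.0498] jaw -72.7 F [-13.5  -4.6   9.5] q6 1.42 open 0.001
  inc [-0.0007  0.0017 -0.0165] twist deg 0.0 norm 0.000
[-0.07660959  0.0756744 ] [-9.42019105  0.42113295 14.28325873]
```

Hard stop reached: the force rises while the position stays put. Now I'll back off, rise and check.

Call:
move_arm(
  increments=[
    [0,0,0.03,0],
    [0,0,0.08,0],
    [0,0,0.12,0],
    [-0.1,0,0.13,0],
    [-0.2,0,0.13,0],
  ],
)

```text
time: 12.3
tool_pos: [0.4398, 0.1377, 0.1309]
tool_rot: [2.919, 1.57, 0.079]
contact_force: [0.4, 0.5, -0.1]
opening: 0.0004
```

Call:
move_arm(
  increments=[
    [-0.15,0,0.05,0],
    [-0.2,0.1,0.1,0],
    [-0.2,0.25,0.1,0],
    [-0.2,0.4,0.1,0],
    [-0.2,0.5,0.1,0],
  ],
)

```text
time: 12.92
tool_pos: [0.462, -0.0678, 0.2104]
tool_rot: [2.454, 1.567, -0.388]
contact_force: [-0.1, 0.8, -0.2]
opening: 0.0007
```

Call:
move_arm(
  increments=[
    [0,0,0,0],
    [0,0,0,0],
  ],
)

```text
time: 13.18
tool_pos: [0.4608, -0.0647, 0.2098]
tool_rot: [-3.138, 1.57, 0.305]
contact_force: [0.7, 0.9, 0.9]
opening: 0.0004
```

```bash
python3 - <<'E'
from h import *
plan(f2w(-.07,.075,.05))
t=robot.read_camera('top'); cv2.imwrite('pics/t7.png',cv2.resize(t[125:285,220:420],None,fx=4,fy=3.7,interpolation=2)[:,:,::-1])
u=robot.read_camera('side'); cv2.imwrite('pics/s7.png',cv2.resize(u[140:275,250:415],None,fx=4.4,fy=4.4,interpolation=2)[:,:,::-1])
a,b=blobs(t,'red',(220,120,420,285)),blobs(u,'red',(240,130,420,280)); print(a,b)
p,e=two(a[0][1],b[0][1]);print(p,e,lever(p))
E
```

```text
t 13.18 tcp [ 0.4608 -0.0647  0.2098] jaw -72.7 F [0.7 0.9 0.9] q6 0.96 open 0.000
  inc [ 0.3998 -0.4978 -0.2388] twist deg 0.0 norm 0.000
[([344, 196, 7, 10, 53], [347.0, 200.7])] [([328, 187, 7, 26, 120], [330.4, 199.1])]
[0.57337225 0.01849591 0.0787503 ] 0.00032737739145188366 (np.float64(0.0897470282526251), -0.24270725645803282)
```

View pics/t7.png

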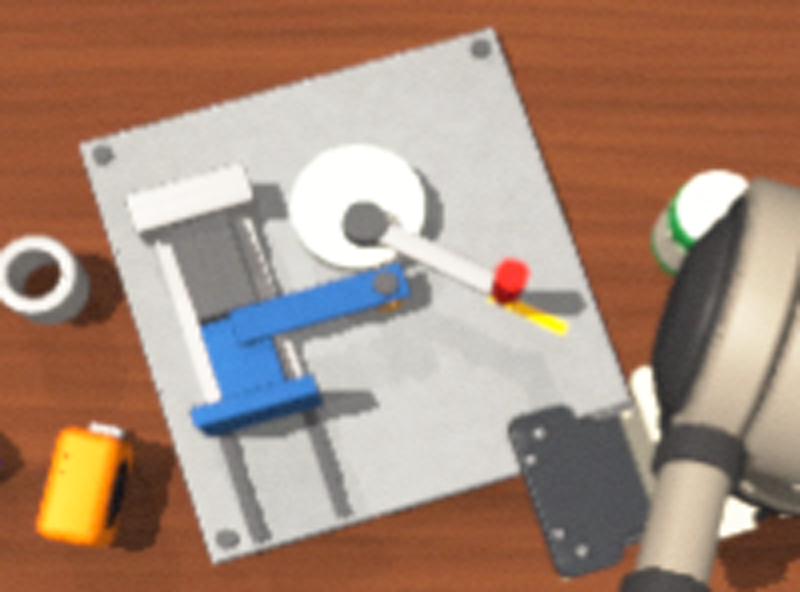

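View pics/s7.png

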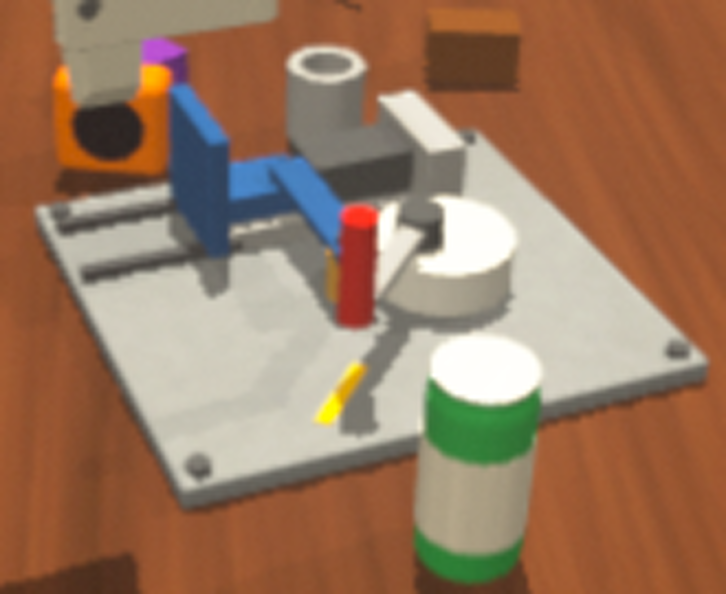

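```bash
python3 - <<'E'
from h import *
for c in [(193,427),(320,398)]:
    q=onz('top',(220+c[0]/4-.4,125+c[1]/3.7-.4),.086); print(w2f(q)*1000)
print(robot.hand_in())
E
```

```text
[-65.39126432 110.6840843 ]
[-69.64547035  40.90287599]
the job is handed in; nothing more can be done
None
```

The cam is at its low point, the slide is fully home and the blank is up against the end stop; I handed the job in at about 13 s.

**Cam:** I gripped the red pin lightly and swung it about 93° clockwise onto the yellow index line, then let go. Two-view measurements before and after the slide push put the lever at −0.2° of index. Single-view estimates ranged from +0.4° to +2.1°. The spread fits the roughly 2 mm calibration limit, and the roller cleared the cam.

**Slide:** I pushed the upright plate with closed fingers until it met a hard stop. The force rose to about 14 N with no further travel. The push face measures about x −67.5 mm in the fixture frame. The expected home value is −65 to −67 mm, so it agrees within measurement error.

**Last pictures:** The blank sits between the slide and the end stop. The tape and collar are where they stood, and so is the can, though the arm partly hides it in the final top view. The arm finished clear of everything. No check failed.

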